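Try a newly cut key in a padlock held in the vice

TASK

Try the newly cut red-headed key in the big padlock that is clamped, keyhole up, in the blue vice: push the key fully home, turn it clockwise to its stop, turn it back home and pull it out. Then put the key into the open yellow jar and let go, leaving the jar standing and the reel, the glue bottle and the hammer where they are.

Things in the scene. Friction and masses are not known exactly. Their poses are not given: they have to be found in the camera images.
- key_head (a point): Centre of the key's red plastic head, 79 mm above the tip. Steel key 97 mm long, 60 g, standing blade down in the tool block (may lean 3 degrees). Axes of the whole key: z from tip to head, y along the flat of head and bits, x through the head's thickness. Head 9 mm thick (x), 36 mm wide (y), 36 mm tall: pinch it across the 9 mm. The key is alike after half a turn about z.
- key_mid (a point): Point on the key's axis 48 mm above its tip, half-way along it, at the underside of its collar (18 mm diameter, 4 mm thick). Above the collar a bare neck, 9 mm diameter and 9 mm long, up to the head. Axes of the key.
- key_tip (a point): Tip of the key's tapered nose. The shank is round, 9 mm diameter; two opposite flat bits measure 26 mm across both (y) and 4 mm thick (x), from 5 to 25 mm above the tip. Axes of the key.
- keyhole (a point): Centre of the keyhole in the padlock's flat brass upper face. z up out of the hole, y along its long slot, x across. Slot 30 mm by 7 mm, with a 12 mm square middle and bevelled lips. The key enters with its y along the slot, either way round; fully home its collar lies on the face, tip 48 mm deep. Once turned, the bits lie under the face: it comes out only when turned back to the slot.
- lock_barrel (a joint): Turn of the barrel inside the padlock (its slot takes the key's bits), rad: 0 at home, growing clockwise seen from above to a hard stop at 1.05 (60 degrees). A light spring (0.1 N m at the stop) brings it home as the key is turned back. The bits have play in it: the key itself turns about 1.2 rad before the barrel meets its stop.
- padlock: Steel padlock with a brass face, 90 mm wide (y), 36 mm thick (x), 78 mm high, clamped upside down (open shackle below, keyhole up) in the vice and fixed with it. Origin at the centre of its lower side, 95 mm above the bench; its face is 173 mm above the bench.
- vice: Blue bench vice fixed to the bench, 240 mm long (x), 165 mm wide (y), jaw tops 125 mm above the bench; nothing of it is higher. Origin on the bench under the keyhole. Its screw handle is at -x, and the jaws close along x.
- tool_block: Wooden block fixed to the bench, 60 (x) by 150 (y) by 60 mm high, origin at the centre of its underside. The key stands in a slot 12 by 31 mm (long along y) at y = -45 mm, its collar on the block's top, its tip 12 mm above the bench: lift it straight up by more than 50 mm to clear. Two awls with dark handles, tops 136 mm above the bench, are fixed in it at y = +30 and +60 mm.
- jar: Open round jar of yellow plastic, loose, 220 g: 96 mm outside diameter, 78 mm high, mouth 86 mm inside diameter, floor 4 mm thick. Origin at the centre of its underside, z up. The key fits wholly inside, leaning on the wall.
- thread_reel: upright blue thread reel, 52 mm diameter, 68 mm high, a bystander; origin at the centre of its underside
- glue_bottle: upright white glue bottle with a green cap, 60 mm diameter, 130 mm high, a bystander; origin at the centre of its underside
- hammer: hammer, 260 mm long, lying on the bench, a bystander; its x runs along the handle
Mind the look-alikes: they are no part of the job. What is shaped like the part that bears key_head but purple is not meant.

How it is judged:
By the outcome, as a careful person would: the job done as asked, in the order asked, and still so for the second after the job is handed in, with the robot touching nothing.
It also fails if it takes over 61 s, if anything falls off the work surface, if the arm or the gripper's body presses on something with over 40 N, if the wrist force passes 120 N, or if a joint passes its speed limit or range.

ROBOT

A 6-joint arm with a two-finger parallel gripper is mounted at the origin on the work surface. World frame = base frame: x ahead of the robot, y to its left, z up, the work surface at z = 0. Lengths are in m, angles in rad, forces in N, time in s.
With the tool pointing down it reaches from about 0.325 to 1 m from the base axis. Payload 5.1 kg.
Tool frame: the origin (TCP) lies midway between the tips of the shut fingers; the grasp point (between the pads) lies 19 mm behind it; z points along the fingers, y is the line along which they close (so a half turn about z gives the same grasp; the last joint's range is limited). The gripper opens to 85 mm and grips with 20 to 120 N. Pads are 22 mm wide; open, the fingers measure 114 mm over their backs; the gripper's body (76 mm by 85 mm) begins 54 mm behind the grasp point. The pads swing forward as they close: fully open they stand 13 mm farther back than shut.
Start: joints at [1.196, 0.124, 1.65, -0, 1.367, -0.083], TCP at [0.187, 0.623, 0.231] pointing down, gripper open.
Joint ranges: [-2.61, 2.61], [-1.02, 2.33], [0.03, 2.71], [-1.35, 4.49], [0.32, 2.68], [-2.91, 2.91]. Speed limits (rad/s): [2.57, 2.57, 3.14, 3.14, 3.14, 3.14].

INTERFACE

Orientations are given as a unit quaternion [w, x, y, z].
In Python, from rig import bot, capture gives the robot as it stands.
- The arm moves only by the tool jog_arm, never from a script. Its argument "steps" is a list of rows, each a list of 7 numbers: the shift along the tool's x, y, z in cm, then the turn, a rotation vector about the tool's x, y, z in rad, then the opening, from 0 (shut) to 1 (fully open). In form: [[x, y, z, wx, wy, wz, claw], ...]. A call has 1 to 12 rows; each row shifts and turns the commanded pose from where the row before left it, along the tool's axes as they then stand; what a row does not reach is not made up. A row lasts 1/10 s, in which the tool goes at most 50 mm and 8.59 degrees, less where a joint would pass 70% of its speed; a pose out of reach is approached as far as the arm can. A call with a gripper value outside its range is refused whole. The fingers move at their own pace and stop on an object; the grip force is fixed at half the most. Time passes only in rows, so rows that do not move let the fingers close. It gives the time, the measured TCP pose, the force, the opening and the grip force at its end, in the units of the state.
- bot.read_state(): the state, without advancing time (a new reading comes with each control period).
- capture(name): name is "side" or "top" or "wrist"; returns a dict with "image" (480x640x3 uint8, red, green, blue), "depth" (480x640 float32, m along the optical axis (not along the pixel's ray), 0 where there is no reading), "K" (3x3 intrinsics, pixels), "pose" (4x4, takes a point from camera to world coordinates); the wrist camera has in their place "T_tool_cam" (4x4, takes a point from camera to tool coordinates, whose origin is the TCP and whose axes are the flange's). Camera axes: x right, y up, looking along -z (the intrinsics and any distortion apply to the point x, -y, -z); pixel columns grow to the right and rows downward; lengths in m; the calibration is good to about 2 mm. A picture is of the moment at which its call begins: read the wrist's pose just before it.
- bot.sign_off(): hands the job in; it is judged then, once.
The state is a dict: "time": time; "joint_positions": joint angles; "joint_velocities": joint speeds; "tau": joint torques, N m; "tcp_pos": TCP position; "ee_rot": TCP orientation; "ft_force": force on the tool from outside, world axes, zero at the start; "moment": the same for the moment, N m; "opening": finger opening in m; "grip_force": force on a finger pad.
Only numpy, scipy, OpenCV 4.12 (cv2) and the standard library are available. Lean on these libraries where they do the work, as an engineer would, in place of code of your own. Each camera call takes 0.05 s, during which the arm holds its last target. There are 200 camera calls.

## Working session

There is one attempt and no reset: what is moved stays moved. The work goes in short steps, Python scripts to look and compute and a tool call to move; the robot and the scene stay as the last step left them, time stands still between calls to the robot, and variables do not carry over. Pictures are saved under pics/ and viewed, at most 10 in all, crops included, and the job is handed in when it is done.

Besides the shell and the picture viewer there is one more tool, called after "Call:" as a command line: name --pt "numbers of a row" for each row, then --argument value for the rest. jog_arm: Moves the arm, as the interface text tells. Its arguments: {"type":"object","properties":{"steps":{"type":"array"}},"required":["steps"]}

```bash
mkdir -p pics; ls
cat > h.py <<'E'
import numpy as np, cv2, pickle
from rig import bot, capture
def snap(n):
    s=bot.read_state(); c=capture(n); c['state']=s
    return c
def save(c,f): cv2.imwrite('pics/'+f,cv2.cvtColor(c['image'],cv2.COLOR_RGB2BGR))
E
python3 - <<'E'
from h import *
for n in ('top','side'):
    c=snap(n); save(c,n+'0.png'); pickle.dump(c,open(n+'0.pkl','wb')); print(n,c['K'].round(1).tolist(),c['pose'].round(3).tolist(),[k for k in c])
s=bot.read_state(); print({k:np.round(v,4) for k,v in s.items()})
E
```

```text
pics
top [[574.3, 0.0, 331.8], [0.0, 574.3, 234.8], [0.0, 0.0, 1.0]] [[-0.024, 0.998, -0.05, 0.565], [-1.0, -0.024, 0.014, 0.009], [0.012, 0.05, 0.999, 1.299], [0.0, 0.0, 0.0, 1.0]] ['image', 'depth', 'K', 'pose', 'state']
side [[523.8, 0.0, 320.2], [0.0, 523.8, 237.6], [0.0, 0.0, 1.0]] [[-0.87, 0.365, -0.331, 0.308], [-0.493, -0.644, 0.585, 0.574], [0.001, 0.672, 0.74, 0.827], [0.0, 0.0, 0.0, 1.0]] ['image', 'depth', 'K', 'pose', 'state']
{'time': np.float64(0.1), 'joint_positions': array([ 1.1964,  0.1244,  1.6516, -0.    ,  1.3675, -0.0826]), 'joint_velocities': array([ 0.    , -0.0006, -0.0033, -0.0007, -0.002 , -0.0012]), 'tau': array([ 3.00000e-04, -4.24935e+01, -3.66652e+01, -1.00000e-04,
        4.00000e-03, -0.00000e+00]), 'tcp_pos': array([0.1868, 0.622 , 0.2302]), 'ee_rot': array([-2.000e-04,  1.454e-01,  9.894e-01, -9.000e-04]), 'ft_force': array([ 0.4907, -0.4027, -0.8853]), 'moment': array([ 0.0319, -0.0001, -0.0079]), 'grip_force': np.float64(0.0), 'opening': np.float64(0.0853)}
```

View pics/top0.png

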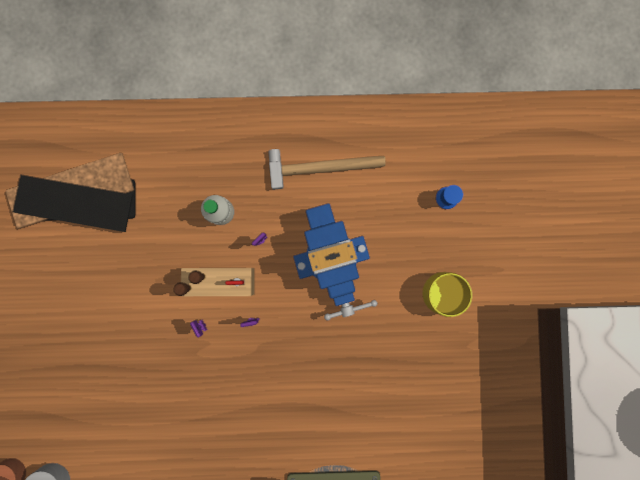

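View pics/side0.png

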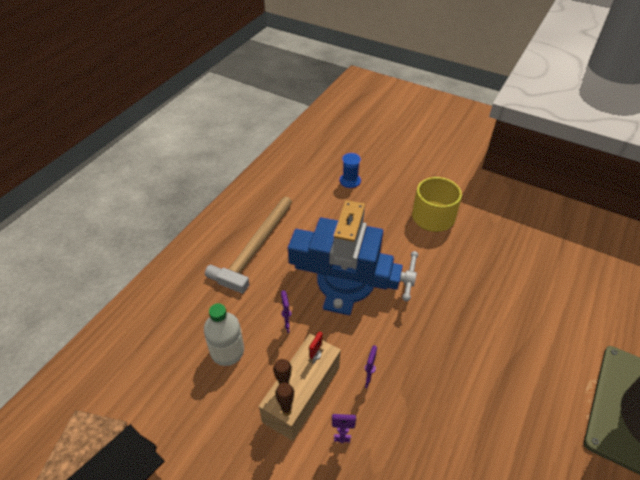

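The top view shows the red head at (234,282) in the block centred at (216,282), and the awls at its left end. The keyhole is at (333,257), the jar at (450,295), the reel at (449,197), the glue at (217,210) and the hammer at (325,165). The purple look-alikes stand at (259,240), (250,322) and (198,328). The side view agrees: head at (316,346), keyhole at (350,218), jar at (438,203).

```bash
cat >> h.py <<'E'
def ray(c,px,T=None):
    T=c['pose'] if T is None else T
    K=c['K']; p=np.atleast_2d(np.asarray(px,float))
    d=np.c_[(p[:,0]-K[0,2])/K[0,0],-(p[:,1]-K[1,2])/K[1,1],-np.ones(len(p))]
    return T[:3,3], d@T[:3,:3].T
def onz(c,px,z,T=None):
    o,d=ray(c,px,T); return o+d*((z-o[2])/d[:,2])[:,None]
def depthpts(c,m,T=None):
    v,u=np.nonzero(m&(c['depth']>0)); o,d=ray(c,np.c_[u,v],T)
    return o+d*c['depth'][v,u][:,None]
def hsv(c): return cv2.cvtColor(c['image'],cv2.COLOR_RGB2HSV)
def mask(c,h0,h1,s=120,v=60,roi=None):
    a=hsv(c); h=a[...,0]
    m=((h>=h0)&(h<=h1) if h0<=h1 else (h>=h0)|(h<=h1))&(a[...,1]>s)&(a[...,2]>v)
    if roi:
        r=np.zeros_like(m); r[roi[2]:roi[3],roi[0]:roi[1]]=1; m&=r
    return m
def tri(c1,p1,c2,p2):
    o1,d1=ray(c1,p1);o2,d2=ray(c2,p2);d1=d1[0]/np.linalg.norm(d1);d2=d2[0]/np.linalg.norm(d2)
    t=np.linalg.lstsq(np.c_[d1,-d2],o2-o1,rcond=None)[0]
    a,b=o1+d1*t[0],o2+d2*t[1]; return (a+b)/2,np.linalg.norm(a-b)
def cen(m): 
    v,u=np.nonzero(m); return np.array([u.mean(),v.mean()])
def axis(P):
    P=P[:,:2]-P[:,:2].mean(0); return np.linalg.svd(P,full_matrices=False)[2][0]
E
python3 - <<'E'
from h import *
t=pickle.load(open('top0.pkl','rb')); s=pickle.load(open('side0.pkl','rb'))
np.set_printoptions(precision=4,suppress=True)
rt=mask(t,172,6,150,80,(205,260,265,300)); rs=mask(s,172,6,150,80,(295,335,325,370))
for c,m in((t,rt),(s,rs)):
    P=depthpts(c,m); print('head n',m.sum(),'cen',cen(m),'med',np.median(P,0),'min',P.min(0),'max',P.max(0),'ax',axis(P))
print('tri head',tri(t,cen(rt),s,cen(rs)))
# brass face
for c,roi in((t,(300,365,235,280)),(s,(330,368,198,245))):
    m=mask(c,10,28,120,110,roi); P=depthpts(c,m); P=P[(P[:,2]>.15)]
    print('brass',m.sum(),cen(m),P.mean(0),P[:,2].std())
    u=np.argwhere(m)[:,::-1].astype(np.float32); r=cv2.minAreaRect(u); b=onz(c,cv2.boxPoints(r),.173)
    print(' rect ctr',onz(c,[r[0]],.173),np.linalg.norm(np.diff(b,axis=0),axis=1),(b[1]-b[0]),(b[2]-b[1]))
    g=hsv(c)[...,2]; 
    hull=cv2.convexHull(u.astype(np.int32)); mm=np.zeros(m.shape,np.uint8); cv2.fillConvexPoly(mm,hull,1); mm=cv2.erode(mm,np.ones((5,5)))
    d=(mm>0)&(~m); n,l,st,ce=cv2.connectedComponentsWithStats(d.astype(np.uint8)); k=1+np.argmax(st[1:,4]); print(' hole px',ce[k],st[k],onz(c,[ce[k]],.173), axis(onz(c,np.argwhere(l==k)[:,::-1],.173)))
for c,roi in((t,(415,485,265,325)),(s,(405,470,170,235))):
    m=mask(c,22,34,150,60,roi);P=depthpts(c,m); print('jar',m.sum(),cen(m),P.min(0),P.max(0)); R=P[P[:,2]>.07]; print(' rim',R.min(0),R.max(0),(R.min(0)+R.max(0))/2)
# block
m=mask(t,8,25,60,120,(180,255,265,300)); P=depthpts(t,m);Q=P[(P[:,2]>.05)&(P[:,2]<.07)]; 
r=cv2.minAreaRect(Q[:,:2].astype(np.float32)*1000); print('block',r,Q[:,2].mean())
for n,h0,h1,roi in(('reel',105,125,(430,470,180,215)),('green',50,80,(195,235,190,225)),('purple',135,165,(180,270,225,340))):
    m=mask(t,h0,h1,100,40,roi);P=depthpts(t,m);print(n,P.min(0),P.max(0))
for roi in((240,270,225,255),(235,265,310,335),(185,210,315,340)):
    P=depthpts(t,mask(t,130,165,100,40,roi));print('purple',P.min(0),P.max(0))
E
```

```text
head n 70 cen [233.8857 282.4143] med [0.5304 0.1976 0.1083] min [0.5247 0.1816 0.0519] max [0.5335 0.2155 0.1134] ax [-0.0058 -1.    ]
head n 129 cen [315.4186 341.4031] med [0.5275 0.1997 0.1072] min [ 0.5241  0.122  -0.0022] max [0.5679 0.2165 0.1114] ax [-0.3373  0.9414]
tri head (array([0.5295, 0.1981, 0.1016]), np.float64(0.0011520015760473777))
brass 861 [336.9617 256.9779] [ 0.5792 -0.0053  0.173 ] 0.0020633248611082594
 rect ctr [[ 0.5767 -0.0143  0.173 ]] [0.108  0.0862 0.1076] [-0.0026 -0.108   0.    ] [-0.0862  0.0023  0.    ]
 hole px [348.6415 258.9807] [319 237  44  41 675] [[ 0.5723 -0.038   0.173 ]] [-0.8379  0.5459]
brass 1165 [348.1528 214.9253] [ 0.5764 -0.0056  0.1723] 0.0020408701152845226
 rect ctr [[ 0.5792 -0.0062  0.173 ]] [0.067  0.1002 0.0622] [-0.0582 -0.0331  0.    ] [-0.0441  0.0899  0.    ]
 hole px [361.2963 222.3148] [357 213   9  19  54] [[ 0.5557 -0.0089  0.173 ]] [ 0.2628 -0.9648]
jar 1733 [447.2908 293.9325] [ 0.4391 -0.321  -0.0065] [ 0.5382 -0.2069  0.0849]
 rim [ 0.4487 -0.301   0.0703] [ 0.5382 -0.2091  0.0849] [ 0.4935 -0.2551  0.0776]
jar 2079 [436.2078 203.3372] [ 0.4433 -0.3535 -0.0029] [ 0.5621 -0.2057  0.081 ]
 rim [ 0.4448 -0.3041  0.07  ] [ 0.5356 -0.2077  0.081 ] [ 0.4902 -0.2559  0.0755]
block ((531.5751342773438, 243.9632568359375), (150.12615966796875, 58.203880310058594), 88.59761810302734) 0.05994016871920283
reel [ 0.6833 -0.2969  0.0003] [ 0.7311 -0.2463  0.0766]
green [0.6749 0.227  0.1168] [0.6999 0.2522 0.1371]
purple [ 0.4202  0.1339 -0.0025] [0.6318 0.2913 0.1028]
purple [0.6089 0.1339 0.0005] [0.6318 0.1609 0.1028]
purple [ 0.4289  0.1544 -0.0025] [0.4514 0.1912 0.1   ]
purple [0.4202 0.2722 0.0078] [0.4512 0.2913 0.1013]
```

Call:
jog_arm --pt "-4.1 -2.8 0 0 0 0.1 0.7" --pt "-4.1 -2.4 0 0 0 0.0 0.7" --pt "-4.1 -2.4 0 0 0 0 0.7" --pt "-4.1 -2.4 0 0 0 0 0.7" --pt "-4.1 -2.4 0 0 0 0 0.7" --pt "-4.1 -2.4 0 0 0 0 0.7" --pt "-4.1 -2.4 0 0 0 0 0.7" --pt "-4.1 -2.4 0 0 0 0 0.7" --pt "-4.1 -2.4 0 0 0 0 0.7" --pt "-4.1 -2.4 0 0 0 0 0.7" --pt "-4.1 -2.4 0 0 0 0 0.7" --pt "0 0 0 0 0 0.14 0.7"

```text
time: 1.3
tcp_pos: [0.5078, 0.2013, 0.2308]
ee_rot: [0.0, 0.267, 0.964, -0.001]
ft_force: [-0.3, 0.5, 0.3]
opening: 0.0597
grip_force: 0.0
```

Call:
jog_arm --pt "0 0 0 0 0 0.14 0.7" --pt "0 0 0 0 0 0.14 0.7" --pt "0 0 0 0 0 0.14 0.7" --pt "0 0 0 0 0 0.14 0.7" --pt "0 0 0 0 0 0.14 0.7" --pt "0 0 0 0 0 0.14 0.7" --pt "0 0 0 0 0 0.14 0.7" --pt "0 0 0 0 0 0.06 0.7" --pt "0 0 0 0 0 0 0.7"

```text
time: 2.2
tcp_pos: [0.5052, 0.2054, 0.2308]
ee_rot: [-0.0, 0.707, 0.707, -0.0]
ft_force: [-0.9, 0.6, -0.5]
opening: 0.0596
grip_force: 0.0
```

```bash
cat >> h.py <<'E'
from scipy.spatial.transform import Rotation as Ro
def Ttool(s):
    T=np.eye(4);q=s['ee_rot'];T[:3,:3]=Ro.from_quat([q[1],q[2],q[3],q[0]]).as_matrix();T[:3,3]=s['tcp_pos'];return T
def wsnap():
    c=snap('wrist'); c['pose']=Ttool(c['state'])@c['T_tool_cam']; return c
def need(target,yaw=None,s=None):
    "tool-axis shift (cm) to the target; turn wz to bring tool y to world yaw"
    s=s or bot.read_state(); T=Ttool(s); d=T[:3,:3].T@(np.array(target)-T[:3,3])*100
    y=T[:3,1]; a=np.arctan2(y[1],y[0]); print('shift cm',d.round(2),'yaw_y',round(a,4),'tilt z',T[:3,2].round(4), 'wz', None if yaw is None else round((a-yaw+np.pi/2)%np.pi-np.pi/2,4))
np.set_printoptions(precision=4,suppress=True)
E
python3 - <<'E'
from h import *
s=bot.read_state(); print(s['time'],s['tcp_pos'],s['joint_positions'])
c=wsnap(); save(c,'w1.png'); pickle.dump(c,open('w1.pkl','wb')); print(c['T_tool_cam'],c['K']); need([.529,.1985,.23],0.0)
E
```

```text
2.2 [0.5052 0.2054 0.2308] [ 0.2878 -0.1075  1.8839 -0.      1.3661  0.2886]
[[ 0.0002  0.9652  0.2614  0.0655]
 [ 1.      0.0002 -0.0018 -0.0008]
 [-0.0018  0.2614 -0.9652 -0.1419]
 [ 0.      0.      0.      1.    ]] [[368.3633   0.     315.7394]
 [  0.     368.3633 240.7654]
 [  0.       0.       1.    ]]
shift cm [-0.7   2.38  0.08] yaw_y 0.0003 tilt z [-0.0009 -0.0002 -1.    ] wz 0.0003
```

View pics/w1.png

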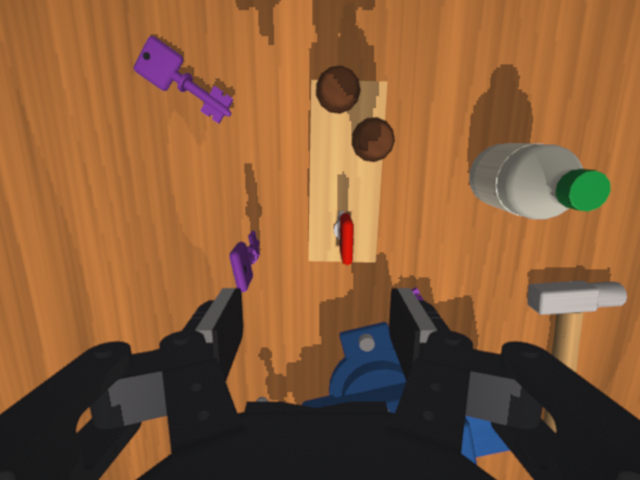

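The wrist view shows the red head edge-on at (347,238), in the block between x 309–385. The purple look-alikes lie clear on either side, at (243,265) and (415,293), and the awls are at (338,89) and (373,139).

Run:
```python
from h import *
c=pickle.load(open('w1.pkl','rb'))
m=mask(c,172,6,150,80,(325,370,200,275)); P=depthpts(c,m); z=P[:,2]
print(m.sum(),cen(m),P.min(0),P.max(0))
u=np.argwhere(m)[:,::-1].astype(np.float32); r=cv2.minAreaRect(u); print(r)
for lo,hi in((.07,.085),(.085,.1),(.1,.106),(.106,.116)):
    Q=P[(z>lo)&(z<hi)]; 
    if len(Q)>5: print(lo,len(Q),Q.mean(0),Q.min(0),Q.max(0),axis(Q),np.polyfit(Q[:,1],Q[:,0],1))
b=onz(c,cv2.boxPoints(r),.109); print(b)
g=c['image'][205:270,332:362]; cv2.imwrite('pics/w1c.png',cv2.resize(g[...,::-1],None,fx=8,fy=8,interpolation=cv2.INTER_NEAREST))
m=mask(c,8,25,60,120,(300,395,75,270)); P=depthpts(c,m);Q=P[(abs(P[:,2]-.06)<.006)]; print('block',cv2.minAreaRect(Q[:,:2].astype(np.float32)*1000))
```

```text
555 [346.3477 238.3856] [0.5238 0.1805 0.0797] [0.5323 0.2153 0.1102]
((346.0, 238.5), (51.0, 12.0), 90.0)
0.07 7 [0.5288 0.2149 0.0828] [0.5266 0.2143 0.0797] [0.5307 0.2152 0.0848] [ 0.9974 -0.0717] [-1.5684  0.8658]
0.085 48 [0.5267 0.2132 0.0926] [0.5239 0.202  0.0851] [0.5312 0.2153 0.0999] [-0.4464 -0.8949] [0.3779 0.4461]
0.1 78 [0.5258 0.204  0.1042] [0.5238 0.181  0.1004] [0.5323 0.2152 0.106 ] [-0.041  -0.9992] [0.0381 0.5181]
0.106 420 [0.5282 0.198  0.1077] [0.5244 0.1805 0.106 ] [0.5322 0.2147 0.1102] [ 0.0021 -1.    ] [-0.002   0.5286]
[[0.5224 0.2204 0.109 ]
 [0.5312 0.2203 0.109 ]
 [0.5322 0.1813 0.109 ]
 [0.5231 0.1813 0.109 ]]
block ((529.4491577148438, 242.127685546875), (150.13267517089844, 60.1689453125), 88.78611755371094)
```

View pics/w1c.png

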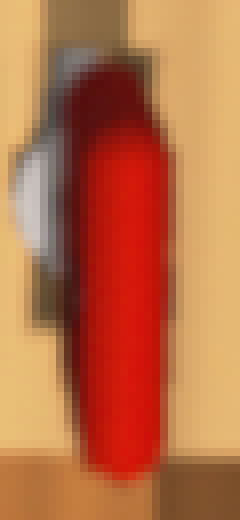

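Call:
jog_arm --pt "-0.75 2.3 2 0 0 0 0.5" --pt "0 0 4 0 0 0 0.5" --pt "0 0 4 0 0 0 0.5" --pt "0 0 3 0 0 0 0.5" --pt "0 0 2 0 0 0 0.5" --pt "0 0 0.8 0 0 0 0.5" --pt "0 0 0 0 0 0 0.5"

```text
time: 2.95
tcp_pos: [0.5276, 0.1978, 0.072]
ee_rot: [-0.001, 0.707, 0.707, -0.001]
ft_force: [0.5, 1.0, 0.5]
opening: 0.043
grip_force: 0.0
```

Call:
jog_arm --pt "0 0 0 0 0 0 0.3" --pt "0 0 0 0 0 0 0.2" --pt "0 0 0 0 0 0 0.1" --pt "0 0 0 0 0 0 0" --pt "0 0 0 0 0 0 0" --pt "0 0 0 0 0 0 0" --pt "0 0 0 0 0 0 0" --pt "0 0 0 0 0 0 0"

```text
time: 3.75
tcp_pos: [0.5296, 0.1983, 0.0751]
ee_rot: [0.001, 0.707, 0.707, 0.001]
ft_force: [-0.5, 0.3, 6.0]
opening: 0.0084
grip_force: 59.3
```

Call:
jog_arm --pt "0 0 -1 0 0 0 0" --pt "0 0 -1.5 0 0 0 0" --pt "0 0 -2 0 0 0 0" --pt "0 0 -3 0 0 0 0" --pt "0 0 -4 0 0 0 0" --pt "0 0 -4 0 0 0 0" --pt "0 0 -4 0 0 0 0" --pt "0 0 0 0 0 0 0"

```text
time: 4.55
tcp_pos: [0.5314, 0.1988, 0.2776]
ee_rot: [0.003, 0.707, 0.707, 0.006]
ft_force: [0.4, 0.3, 0.9]
opening: 0.0087
grip_force: 58.7
```

Run:
```python
from h import *
s=bot.read_state(); print(s['time'],s['tcp_pos'],s['ft_force'],s['moment'],s['opening'],s['grip_force'])
need([.579,-.005,.28],None)
```

```text
4.55 [0.5314 0.1988 0.2776] [0.351  0.2976 0.9436] [ 0.0331 -0.053  -0.0355] 0.008703065350897857 58.66488218307495
shift cm [-20.38   4.78  -0.25] yaw_y -0.0009 tilt z [ 0.0134  0.0037 -0.9999] wz None
```

Call:
jog_arm --pt "0 0 0 0.0134 -0.0037 0 0" --pt "-4.8 0.9 0 0 0 0 0" --pt "-4.8 0.9 0 0 0 0 0" --pt "-4.8 1.0 0 0 0 0 0" --pt "-4.8 1.0 0 0 0 0 0" --pt "-4.8 1.0 0 0 0 0 0" --pt "0 0 0 0 0 0 0" --pt "0 0 0 0 0 0 0"

```text
time: 5.35
tcp_pos: [0.5754, -0.0428, 0.2665]
ee_rot: [-0.005, 0.708, 0.706, -0.007]
ft_force: [-0.7, 0.8, -1.3]
opening: 0.0082
grip_force: 58.7
```

Run:
```python
from h import *
c=wsnap(); s=c['state']; save(c,'w2.png'); pickle.dump(c,open('w2.pkl','wb')); print(s['time'],s['tcp_pos'],s['joint_positions']); need([.579,-.005,.28],0)
```

```text
5.35 [ 0.5754 -0.0428  0.2665] [-0.1648 -0.0457  1.7659 -0.0053  1.4383 -0.1606]
shift cm [ 3.68  0.32 -1.33] yaw_y -0.0016 tilt z [-0.0167 -0.0026 -0.9999] wz -0.0016
```

View pics/w2.png

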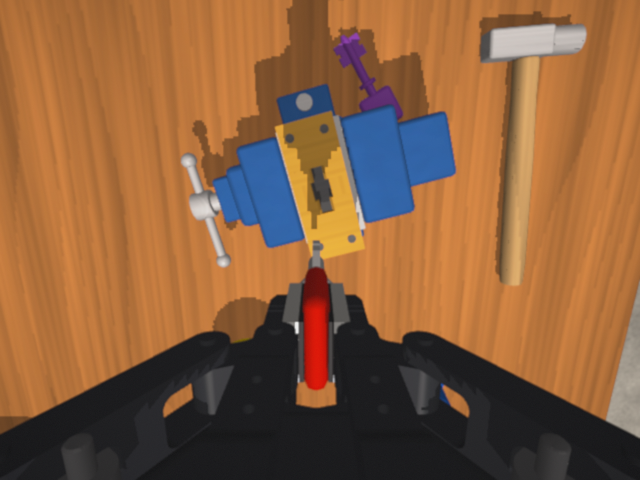

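The wrist view shows the keyhole at about (321,190) on the brass face, with corners near (277,125) and (364,250). The slot runs from (316,165) to (328,212). The key hangs with its tip at (317,245) and its bits at (316,250).

Call:
jog_arm --pt "0 0 0 0 0 0 0" --pt "0 0 0 0 0 0 0"

```text
time: 5.6
tcp_pos: [0.576, -0.0406, 0.2682]
ee_rot: [-0.004, 0.707, 0.707, -0.006]
ft_force: [-0.5, -0.0, -1.4]
opening: 0.0081
grip_force: 58.7
```

```bash
cat > hole.py <<'E'
from h import *
def face(c,roi):
    m=mask(c,12,30,110,60,roi); P=depthpts(c,m); k=abs(P[:,2]-np.median(P[:,2]))<.006; Q=P[k]
    r=cv2.minAreaRect(Q[:,:2].astype(np.float32)*1000); print('face z',np.median(P[:,2]),r)
    return r
def dark(c,roi,vmax=70):
    # dark pixels of the slot, cast on the face plane
    a=hsv(c)[...,2]; m=np.zeros(a.shape,bool); m[roi[2]:roi[3],roi[0]:roi[1]]=a[roi[2]:roi[3],roi[0]:roi[1]]<vmax
    n,l,st,ce=cv2.connectedComponentsWithStats(m.astype(np.uint8))
    for k in range(1,n):
        if st[k,4]>15:
            P=onz(c,np.argwhere(l==k)[:,::-1],.173); r=cv2.minAreaRect(P[:,:2].astype(np.float32)*1000); print('dark',ce[k],st[k,4],r)
E
python3 - <<'E'
from hole import *
s=bot.read_state(); print(s['time'],s['tcp_pos'],s['ee_rot'],s['joint_velocities']); need([.579,-.005,.28],0)
c=wsnap(); pickle.dump(c,open('w3.pkl','wb'))
face(c,(270,370,115,262)); dark(c,(300,345,150,225)); dark(c,(300,345,150,225),50)
s0=pickle.load(open('side0.pkl','rb')); face(s0,(330,368,198,245)); dark(s0,(335,365,205,235),90)
t0=pickle.load(open('top0.pkl','rb')); face(t0,(300,365,235,280));dark(t0,(318,348,248,266),90)
g=c['image'][110:270,265:375]; cv2.imwrite('pics/w3c.png',cv2.resize(g[...,::-1],None,fx=3.7,fy=3.7,interpolation=cv2.INTER_CUBIC))
E
```

```text
5.6 [ 0.576  -0.0406  0.2682] [-0.0038  0.7067  0.7075 -0.0062] [-0.0006 -0.004  -0.0042 -0.0007 -0.0018 -0.0011]
shift cm [ 3.56  0.29 -1.19] yaw_y 0.001 tilt z [-0.0141 -0.0034 -0.9999] wz 0.001
face z 0.17209607656243026 ((577.0663452148438, -7.7223663330078125), (36.040138244628906, 90.211669921875), 14.883843421936035)
dark [315.5714 176.6623] 77 ((574.2396850585938, 2.7049355506896973), (5.229667663574219, 6.808864593505859), 11.664555549621582)
dark [319.7183 193.6385] 213 ((577.2156372070312, -8.229887008666992), (10.183318138122559, 11.886234283447266), 13.95418930053711)
dark [315.913  197.3913] 23 ((574.2864990234375, -10.400894165039062), (2.194093942642212, 4.398035526275635), 14.126604080200195)
face z 0.17144978781558456 ((577.146240234375, -7.370273590087891), (36.292118072509766, 93.28687286376953), 15.411625862121582)
dark [349.1 219.2] 30 ((577.92578125, -5.580259323120117), (6.961811065673828, 19.740083694458008), 27.27313804626465)
face z 0.17172465415822324 ((579.2125854492188, -5.451301574707031), (35.229576110839844, 88.6463394165039), 14.835281372070312)
dark [332.0769 256.0769] 52 ((578.8611450195312, -6.285357475280762), (8.588103294372559, 26.334348678588867), 6.745135307312012)
```

View pics/w3c.png

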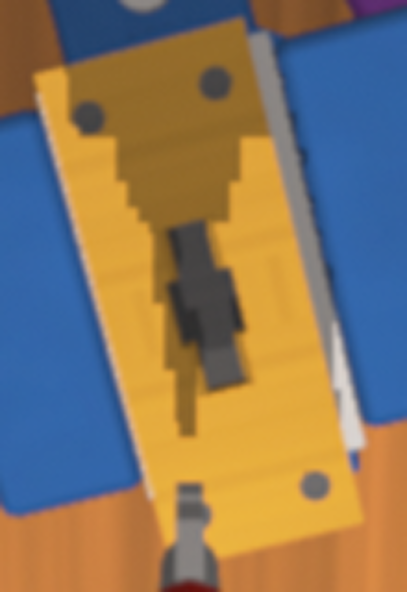

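The crop shows the whole slot, centred at crop (207,305) with its long axis tilted about 15° off image vertical. The key's bits are edge-on at (190,490).

Call:
jog_arm --pt "0 0 0 -0.014 0.0034 0 0" --pt "0 0 0 0 0 -0.13 0" --pt "0 0 0 0 0 -0.128 0" --pt "0 0 0 0 0 0 0" --pt "0 0 0 0 0 0 0" --pt "0 0 0 0 0 0 0"

```text
time: 6.25
tcp_pos: [0.5762, -0.0418, 0.2686]
ee_rot: [0.0, 0.611, 0.791, 0.0]
ft_force: [-0.4, 0.6, -0.8]
opening: 0.008
grip_force: 58.6
```

```bash
cat > key.py <<'E'
from hole import *
def keymeas(c,show=None):
    Tt=c['T_tool_cam']
    m=mask(c,172,6,150,60,(290,350,255,400)); P=depthpts(c,m,Tt); lo,hi=np.percentile(P,1,0),np.percentile(P,99,0)
    print('head tool lo/hi',lo,hi)
    for a,b in((-.04,-.03),(-.03,-.02),(-.02,-.01),(-.01,.0),(0,.01)):
        Q=P[(P[:,2]>a)&(P[:,2]<b)]
        if len(Q)>4: print(' z',a,len(Q),'x',Q[:,0].min(),Q[:,0].max(),'y',Q[:,1].mean())
    # all key points ahead of the pads, within 2 cm of the tool axis
    A=depthpts(c,np.ones(c['depth'].shape,bool),Tt); k=(abs(A[:,0])<.02)&(abs(A[:,1])<.012)&(A[:,2]>.005)&(A[:,2]<.072); A=A[k]
    for a in np.arange(.005,.07,.008):
        Q=A[(A[:,2]>=a)&(A[:,2]<a+.008)]
        if len(Q): print(' key z %.3f n%d x %.4f..%.4f y %.4f..%.4f'%(a,len(Q),Q[:,0].min(),Q[:,0].max(),Q[:,1].min(),Q[:,1].max()))
E
python3 - <<'E'
from key import *
c=wsnap(); pickle.dump(c,open('w4.pkl','wb')); s=c['state']; print(s['time'],s['tcp_pos'])
keymeas(c); need([.5767,-.0061,.25],.258)
r=face(c,(220,420,90,262))
E
```

```text
6.25 [ 0.5762 -0.0418  0.2686]
head tool lo/hi [-0.0163 -0.0049 -0.0341] [ 0.0171  0.0036 -0.0048]
 z -0.04 2139 x -0.018385522279094985 0.017372426964891295 y -0.0006835768404748554
 z -0.03 359 x -0.015535310861947427 0.01743023919165338 y -0.0006887908009422575
 z -0.02 233 x 0.010392966062095027 0.017353559855085465 y -0.0005127977238714114
 z -0.01 125 x 0.01061437915548226 0.017465746762648927 y -0.00021123751404255797
 key z 0.005 n13 x 0.0046..0.0064 y -0.0071..0.0062
 key z 0.013 n22 x 0.0038..0.0062 y -0.0082..0.0067
 key z 0.029 n1 x 0.0032..0.0032 y 0.0016..0.0016
 key z 0.037 n186 x 0.0009..0.0125 y -0.0046..0.0033
 key z 0.045 n64 x 0.0000..0.0122 y -0.0048..0.0035
 key z 0.053 n42 x -0.0004..0.0123 y -0.0049..0.0036
shift cm [3.46 0.95 1.86] yaw_y 0.2558 tilt z [ 0.0008 -0.0003 -1.    ] wz -0.0022
face z -1.3949296273657597e-05 ((574.68310546875, -18.583091735839844), (233.9248046875, 188.24237060546875), 14.65825366973877)
```

```bash
cat >> hole.py <<'E'
def face2(c,roi):
    m=mask(c,12,30,110,40,roi); v,u=np.nonzero(m); P=depthpts(c,m); Q=P[abs(P[:,2]-.172)<.006]
    r=cv2.minAreaRect(Q[:,:2].astype(np.float32)*1000); print('face z',Q[:,2].mean(),r); return r
E
python3 - <<'E'
from key import *
c=pickle.load(open('w4.pkl','rb'))
face2(c,(220,420,90,250)); dark(c,(290,360,130,230)); dark(c,(290,360,130,230),85)
s=bot.read_state(); R=Ttool(s)[:3,:3]; print(R[:,:2].round(3).tolist())
E
```

```text
face z 0.17222326444220432 ((576.2742919921875, -4.4062957763671875), (35.7879524230957, 82.56928253173828), 14.689804077148438)
dark [333.6053 175.4211] 38 ((575.3397216796875, 3.401700258255005), (2.5434651374816895, 6.315945148468018), 15.43891429901123)
dark [335.3608 194.2474] 97 ((579.55126953125, -7.379071235656738), (4.625648498535156, 11.731014251708984), 11.183443069458008)
dark [324.5938 196.625 ] 32 ((574.0304565429688, -10.152006149291992), (3.2384347915649414, 5.197320461273193), 14.949419021606445)
dark [314.3056 135.8056] 36 ((557.6619873046875, 24.456235885620117), (3.1026880741119385, 4.174354076385498), 14.500130653381348)
dark [349.0952 135.619 ] 42 ((578.3692626953125, 29.863292694091797), (3.8249709606170654, 3.931882619857788), 61.339500427246094)
dark [330.9507 189.2265] 446 ((576.2667236328125, -4.702702522277832), (10.371077537536621, 22.49498176574707), 14.949274063110352)
[[-0.253, 0.967], [0.967, 0.253], [-0.0, 0.001]]
```

Call:
jog_arm --pt "1.66 0.5 0 0 0 -0.002 0" --pt "1.66 0.5 0 0 0 0 0" --pt "0 0 1.1 0 0 0 0" --pt "0 0 1.1 0 0 0 0" --pt "0 0 0 0 0 0 0" --pt "0 0 0 0 0 0 0" --pt "0 0 0 0 0 0 0"

```text
time: 7.0
tcp_pos: [0.5776, -0.0078, 0.2467]
ee_rot: [0.0, 0.61, 0.792, 0.0]
ft_force: [0.1, -0.3, -0.6]
opening: 0.0083
grip_force: 58.6
```

Run:
```python
from key import *
c=wsnap(); pickle.dump(c,open('w5.pkl','wb')); s=c['state']; print(s['time'],s['tcp_pos'],s['ft_force'])
need([.5776,-.0071,.246],.258)
face2(c,(220,420,20,240)); save(c,'w5.png')
g=c['image'][120:300,240:400]; cv2.imwrite('pics/w5c.png',cv2.resize(g[...,::-1],None,fx=3.3,fy=3.3,interpolation=cv2.INTER_CUBIC))
```

```text
7.0 [ 0.5776 -0.0078  0.2467] [ 0.1323 -0.3203 -0.5683]
shift cm [0.07 0.   0.1 ] yaw_y 0.2583 tilt z [ 0.0014 -0.0004 -1.    ] wz 0.0003
face z 0.17231193577399453 ((570.4096069335938, 17.734914779663086), (35.639892578125, 37.91539001464844), 14.644258499145508)
```

View pics/w5c.png

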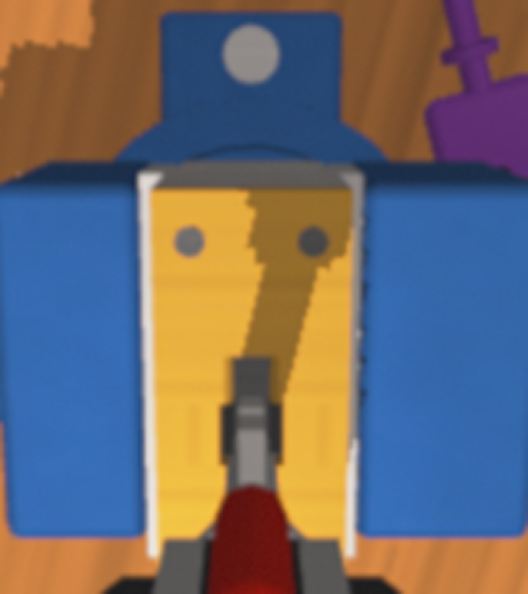

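The crop shows the key's bits edge-on at crop x ≈ 251, centred over the slot (232–270) and the face (150–355). The far end of the slot shows just ahead of the bits, so I can descend.

Call:
jog_arm --pt "0.06 0 0.5 0 0 0 0" --pt "0 0 0.5 0 0 0 0" --pt "0 0 0.5 0 0 0 0" --pt "0 0 0.5 0 0 0 0" --pt "0 0 0 0 0 0 0"

```text
time: 7.55
tcp_pos: [0.5767, -0.0068, 0.2252]
ee_rot: [-0.001, 0.61, 0.792, -0.001]
ft_force: [-0.7, -0.3, -1.3]
opening: 0.0086
grip_force: 58.6
```

Call:
jog_arm --pt "0 0 0.6 0 0 0 0" --pt "0 0 0.6 0 0 0 0" --pt "0 0 0.6 0 0 0 0" --pt "0 0 0.6 0 0 0 0" --pt "0 0 0.6 0 0 0 0" --pt "0 0 0 0 0 0 0"

```text
time: 8.15
tcp_pos: [0.5766, -0.0068, 0.1951]
ee_rot: [-0.001, 0.61, 0.793, -0.001]
ft_force: [0.1, -0.1, -0.8]
opening: 0.0081
grip_force: 58.6
```

Call:
jog_arm --pt "0 0 0.3 0 0 0 0" --pt "0 0 0.3 0 0 0 0" --pt "0 0 0 0 0 0 0" --pt "0 0 0 0 0 0 0"

```text
time: 8.55
tcp_pos: [0.5774, -0.0069, 0.1906]
ee_rot: [0.0, 0.61, 0.792, 0.0]
ft_force: [-0.1, 0.3, -0.1]
opening: 0.0081
grip_force: 58.6
```

Call:
jog_arm --pt "0 0 0.15 0 0 0 0" --pt "0 0 0.15 0 0 0 0" --pt "0 0 0 0 0 0 0" --pt "0 0 0 0 0 0 0"

```text
time: 8.95
tcp_pos: [0.5776, -0.0068, 0.1882]
ee_rot: [0.001, 0.61, 0.793, 0.0]
ft_force: [-0.9, 0.2, 1.8]
opening: 0.0085
grip_force: 58.9
```

Call:
jog_arm --pt "0 0 0.15 0 0 0 0" --pt "0 0 0 0 0 0 0" --pt "0 0 0 0 0 0 0"

```text
time: 9.25
tcp_pos: [0.5777, -0.0069, 0.1881]
ee_rot: [0.001, 0.61, 0.793, 0.0]
ft_force: [-3.3, 0.5, 8.6]
opening: 0.0077
grip_force: 60.2
```

Run:
```python
from key import *
c=wsnap(); s=c['state']; print(s['time'],s['tcp_pos'],s['ft_force'],s['moment']); keymeas(c); save(c,'w6.png')
```

```text
9.25 [ 0.5777 -0.0069  0.1881] [-3.2745  0.4824  8.6312] [ 0.0413  0.7643 -0.0033]
head tool lo/hi [-0.0163 -0.0049 -0.034 ] [ 0.0172  0.0036 -0.0046]
 z -0.04 2129 x -0.01790529239661738 0.017399783530376717 y -0.0007069422509711909
 z -0.03 379 x -0.015301652099229596 0.01770293125915185 y -0.000617156664582212
 z -0.02 226 x 0.010594121467229947 0.017535911391189637 y -0.0005957157696511639
 z -0.01 129 x 0.010566722382793547 0.017327245746481777 y -0.0003951752821075882
 key z 0.005 n16 x 0.0045..0.0064 y -0.0072..0.0058
 key z 0.013 n1424 x 0.0013..0.0200 y -0.0119..0.0120
 key z 0.037 n90 x 0.0010..0.0073 y -0.0047..0.0028
 key z 0.045 n28 x 0.0007..0.0030 y -0.0048..0.0029
 key z 0.053 n6 x 0.0002..0.0022 y -0.0049..0.0024
 key z 0.061 n1 x -0.0016..-0.0016 y -0.0051..-0.0051
```

Call:
jog_arm --pt "0 0 0 0 0 0.1 0" --pt "0 0 0 0 0 0.1 0" --pt "0 0 0 0 0 0.1 0" --pt "0 0 0 0 0 0.1 0" --pt "0 0 0 0 0 0 0"

```text
time: 9.8
tcp_pos: [0.5777, -0.0068, 0.1881]
ee_rot: [0.001, 0.756, 0.655, 0.001]
ft_force: [-3.9, 1.1, 8.5]
opening: 0.0083
grip_force: 60.0
```

```bash
cat > st.py <<'E'
from h import *
s=bot.read_state(); print(s['time'],s['tcp_pos'],s['ft_force'],s['moment'],'q6',s['joint_positions'][5],s['opening'])
need(s['tcp_pos'],.258)
E
python3 st.py
```

```text
9.8 [ 0.5777 -0.0068  0.1881] [-3.9288  1.1375  8.5175] [0.0468 0.71   0.0238] q6 0.03782375874996514 0.008266134620781037
shift cm [0. 0. 0.] yaw_y -0.1423 tilt z [ 0.0018 -0.0005 -1.    ] wz -0.4003
```

Call:
jog_arm --pt "0 0 0 0 0 0.1 0" --pt "0 0 0 0 0 0.1 0" --pt "0 0 0 0 0 0.1 0" --pt "0 0 0 0 0 0.1 0" --pt "0 0 0 0 0 0.1 0" --pt "0 0 0 0 0 0.1 0" --pt "0 0 0 0 0 0.1 0" --pt "0 0 0 0 0 0 0"

```text
time: 10.6
tcp_pos: [0.5779, -0.007, 0.1881]
ee_rot: [0.001, 0.934, 0.356, 0.001]
ft_force: [-1.9, 0.7, 8.1]
opening: 0.0082
grip_force: 59.9
```

```bash
python3 st.py
```

```text
10.6 [ 0.5779 -0.007   0.1881] [-1.8503  0.6809  8.1303] [0.0643 0.5898 0.0669] q6 0.737759944758336 0.008201614756412994
shift cm [0. 0. 0.] yaw_y -0.8423 tilt z [ 0.0022 -0.0007 -1.    ] wz -1.1003
```

Call:
jog_arm --pt "0 0 0 0 0 0.05 0" --pt "0 0 0 0 0 0.05 0" --pt "0 0 0 0 0 0 0"

```text
time: 10.9
tcp_pos: [0.5779, -0.007, 0.1881]
ee_rot: [0.001, 0.951, 0.31, 0.001]
ft_force: [-3.6, -0.5, 7.9]
opening: 0.0082
grip_force: 59.9
```

```bash
python3 st.py
```

```text
10.9 [ 0.5779 -0.007   0.1881] [-3.6401 -0.5002  7.9238] [-0.0252  0.6157  0.0936] q6 0.8369005039482635 0.008245387245788377
shift cm [0. 0. 0.] yaw_y -0.9415 tilt z [ 0.0023 -0.0007 -1.    ] wz -1.1995
```

Call:
jog_arm --pt "0 0 0 0 0 0.04 0" --pt "0 0 0 0 0 0 0"

```text
time: 11.1
tcp_pos: [0.5779, -0.0069, 0.1881]
ee_rot: [0.001, 0.957, 0.291, 0.001]
ft_force: [-2.7, 0.4, 8.4]
opening: 0.0086
grip_force: 60.0
```

```bash
python3 st.py
```

```text
11.1 [ 0.5779 -0.0069  0.1881] [-2.7051  0.4245  8.3906] [-0.0145  0.6112  0.4162] q6 0.8759558019199276 0.0086416518131375
shift cm [0. 0. 0.] yaw_y -0.9803 tilt z [ 0.0022 -0.0009 -1.    ] wz -1.2383
```

Call:
jog_arm --pt "0 0 0 0 0 0.03 0" --pt "0 0 0 0 0 0 0" --pt "0 0 0 0 0 0 0"

```text
time: 11.4
tcp_pos: [0.5779, -0.007, 0.1881]
ee_rot: [0.001, 0.961, 0.277, 0.001]
ft_force: [-2.6, -0.5, 8.5]
opening: 0.0081
grip_force: 60.7
```

```bash
python3 st.py
```

```text
11.4 [ 0.5779 -0.007   0.1881] [-2.6458 -0.4578  8.5055] [-0.0221  0.5973  0.6639] q6 0.9045532032946549 0.008074526054921503
shift cm [0. 0. 0.] yaw_y -1.0088 tilt z [ 0.0022 -0.0012 -1.    ] wz -1.2668
```

Call:
jog_arm --pt "0 0 0 0 0 -0.11 0" --pt "0 0 0 0 0 -0.11 0" --pt "0 0 0 0 0 -0.11 0" --pt "0 0 0 0 0 -0.11 0" --pt "0 0 0 0 0 -0.11 0" --pt "0 0 0 0 0 -0.11 0" --pt "0 0 0 0 0 -0.11 0" --pt "0 0 0 0 0 -0.11 0" --pt "0 0 0 0 0 -0.11 0" --pt "0 0 0 0 0 -0.11 0" --pt "0 0 0 0 0 -0.11 0" --pt "0 0 0 0 0 0 0"

```text
time: 12.6
tcp_pos: [0.5781, -0.007, 0.1881]
ee_rot: [0.001, 0.633, 0.774, 0.001]
ft_force: [-1.7, 0.1, 6.9]
opening: 0.0084
grip_force: 59.8
```

Call:
jog_arm --pt "0 0 0 0 0 -0.055 0" --pt "0 0 0 0 0 0 0" --pt "0 0 0 0 0 0 0"

```text
time: 12.9
tcp_pos: [0.5783, -0.007, 0.1881]
ee_rot: [0.002, 0.612, 0.791, 0.001]
ft_force: [-1.4, 1.0, 7.3]
opening: 0.0083
grip_force: 59.8
```

```bash
python3 st.py
python3 - <<'E'
from key import *
c=wsnap(); keymeas(c); save(c,'w7.png'); 
m=mask(c,172,6,150,60,(290,350,255,400)); P=depthpts(c,m,c['T_tool_cam']); Q=P[P[:,2]<-.03]; print(np.polyfit(Q[:,0],Q[:,1],1))
c=pickle.load(open('w4.pkl','rb')); m=mask(c,172,6,150,60,(290,350,255,400)); P=depthpts(c,m,c['T_tool_cam']); Q=P[P[:,2]<-.03]; print(np.polyfit(Q[:,0],Q[:,1],1))
E
```

```text
12.9 [ 0.5783 -0.007   0.1881] [-1.3509  0.9992  7.2725] [ 0.0035  0.2705 -0.0383] q6 -0.35867157033375197 0.008254035767335575
shift cm [0. 0. 0.] yaw_y 0.2541 tilt z [ 0.0034 -0.0008 -1.    ] wz -0.0039
head tool lo/hi [-0.0164 -0.0049 -0.034 ] [ 0.0171  0.0036 -0.0047]
 z -0.04 2130 x -0.017713102767168906 0.017144120414076605 y -0.0006949158812536222
 z -0.03 369 x -0.015299352975455316 0.017542079448894417 y -0.0006708097283303979
 z -0.02 228 x 0.010212776576490702 0.017314884526313558 y -0.0005119932722217232
 z -0.01 128 x 0.010738431939953538 0.0173154270395679 y -0.0004952503997640479
 key z 0.005 n16 x 0.0045..0.0063 y -0.0072..0.0058
 key z 0.013 n1406 x 0.0024..0.0200 y -0.0119..0.0120
 key z 0.021 n15 x 0.0025..0.0126 y -0.0076..0.0019
 key z 0.029 n2 x -0.0019..0.0098 y -0.0076..-0.0053
 key z 0.037 n81 x 0.0010..0.0073 y -0.0047..0.0017
 key z 0.045 n22 x -0.0066..0.0030 y -0.0075..0.0018
 key z 0.053 n5 x -0.0064..0.0017 y -0.0056..-0.0037
 key z 0.061 n12 x -0.0063..-0.0017 y -0.0057..-0.0051
[ 0.0047 -0.0007]
[ 0.005  -0.0007]
```

Call:
jog_arm --pt "0 0 -0.2 0 0 -0.004 0" --pt "0 0 -0.3 0 0 0 0" --pt "0 0 -0.5 0 0 0 0" --pt "0 0 -0.5 0 0 0 0" --pt "0 0 0 0 0 0 0"

```text
time: 13.45
tcp_pos: [0.5778, -0.0069, 0.202]
ee_rot: [0.001, 0.61, 0.792, 0.0]
ft_force: [0.5, 0.0, 0.2]
opening: 0.008
grip_force: 58.7
```

Call:
jog_arm --pt "0 0 -0.5 0 0 0 0" --pt "0 0 -0.5 0 0 0 0" --pt "0 0 -0.5 0 0 0 0" --pt "0 0 0 0 0 0 0"

```text
time: 13.85
tcp_pos: [0.5779, -0.0069, 0.2173]
ee_rot: [0.001, 0.61, 0.792, 0.001]
ft_force: [-1.0, -0.8, -0.4]
opening: 0.0083
grip_force: 58.6
```

Call:
jog_arm --pt "0 0 -1 0 0 0 0" --pt "0 0 -2 0 0 0 0" --pt "0 0 -2 0 0 0 0" --pt "-3.65 -2.43 0 0 0 0 0" --pt "-3.65 -2.43 0 0 0 0 0" --pt "-3.65 -2.43 0 0 0 0 0" --pt "-3.65 -2.43 0 0 0 0 0" --pt "-3.65 -2.43 0 0 0 0 0" --pt "-3.65 -2.43 0 0 0 0 0" --pt "0 0 0 0 0 0 0" --pt "0 0 0 0 0 0 0" --pt "0 0 0 0 0 0 0"

```text
time: 15.05
tcp_pos: [0.4925, -0.2551, 0.2663]
ee_rot: [0.0, 0.61, 0.792, 0.0]
ft_force: [0.0, -0.2, -1.1]
opening: 0.008
grip_force: 58.7
```

```bash
python3 st.py
python3 - <<'E'
from key import *
c=wsnap(); keymeas(c); save(c,'w8.png'); m=mask(c,22,34,120,60); P=depthpts(c,m); R=P[(P[:,2]>.07)&(P[:,2]<.085)]; print(len(R),R.min(0),R.max(0))
(x,y),r=cv2.minEnclosingCircle(R[:,:2].astype(np.float32)*1000); print(x,y,r); need([x/1000,y/1000,.12],.258)
E
```

```text
15.05 [ 0.4925 -0.2551  0.2663] [ 0.0234 -0.2132 -1.1394] [ 0.0302 -0.0128 -0.0178] q6 -0.833641072666303 0.008024599824527745
shift cm [0. 0. 0.] yaw_y 0.2586 tilt z [ 0.0009 -0.     -1.    ] wz 0.0006
head tool lo/hi [-0.0163 -0.0049 -0.034 ] [ 0.0172  0.0036 -0.0048]
 z -0.04 2141 x -0.01855320305774459 0.01748041219472566 y -0.0007048192529856311
 z -0.03 362 x -0.01544635902071416 0.017669050795371954 y -0.0004364126522495619
 z -0.02 229 x 0.010518371413595455 0.017409648424500997 y -0.0006267229201068112
 z -0.01 127 x 0.010429452148104208 0.01725670954195027 y -0.0003866381845238675
 key z 0.005 n14 x 0.0046..0.0060 y -0.0072..0.0053
 key z 0.013 n21 x 0.0036..0.0061 y -0.0082..0.0068
 key z 0.029 n1 x 0.0033..0.0033 y -0.0030..-0.0030
 key z 0.037 n183 x 0.0009..0.0124 y -0.0046..0.0033
 key z 0.045 n67 x 0.0001..0.0122 y -0.0048..0.0035
 key z 0.053 n40 x -0.0003..0.0123 y -0.0049..0.0036
1171 [ 0.4447 -0.3032  0.07  ] [ 0.5357 -0.2116  0.0795]
490.3531494140625 -257.6431884765625 46.06370162963867
shift cm [-0.21 -0.3  14.63] yaw_y 0.2594 tilt z [ 0.0008 -0.0001 -1.    ] wz 0.0014
```

View pics/w8.png

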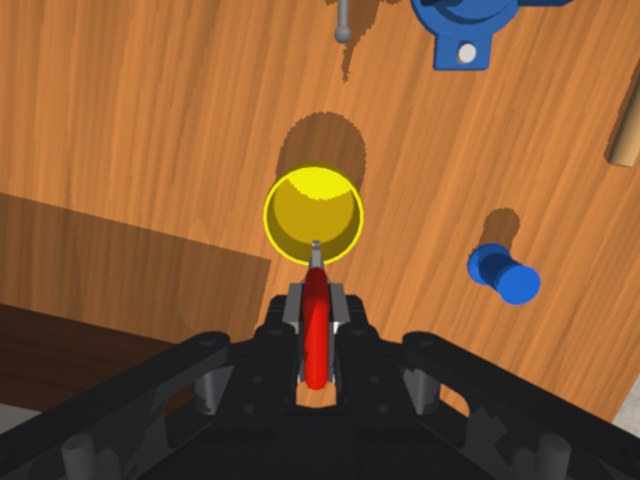

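The jar's rim shows whole, centred at about (314,215), upright and clear of the reel at (500,275). The key is still firm in the fingers, with its tip at (316,243).

Call:
jog_arm --pt "-0.2 -0.3 4 0 0 0 0" --pt "0 0 4 0 0 0 0" --pt "0 0 4 0 0 0 0" --pt "0 0 3 0 0 0 0" --pt "0 0 2 0 0 0 0" --pt "0 0 1 0 0 0 0" --pt "0 0 0.5 0 0 0 0" --pt "0 0 0.5 0 0 0 0" --pt "0 0 0 0 0 0 0" --pt "0 0 0 0 0 0 0"

```text
time: 16.1
tcp_pos: [0.4906, -0.2589, 0.0772]
ee_rot: [0.001, 0.61, 0.792, 0.0]
ft_force: [0.5, 0.6, -0.1]
opening: 0.0081
grip_force: 58.7
```

Call:
jog_arm --pt "0.1 0 0.5 0 0 0 0" --pt "0 0 0 0 0 0 0" --pt "0 0 0 0 0 0 0.2" --pt "0 0 0 0 0 0 0.25" --pt "0 0 0 0 0 0 0.25" --pt "0 0 0 0 0 0 0.25" --pt "0 0 0 0 0 0 0.25" --pt "0 0 0 0 0 0 0.25" --pt "0 0 0 0 0 0 0.25"

```text
time: 17.0
tcp_pos: [0.4897, -0.2576, 0.0711]
ee_rot: [0.0, 0.61, 0.792, 0.0]
ft_force: [0.0, -0.6, -0.1]
opening: 0.0213
grip_force: 0.0
```

Call:
jog_arm --pt "0 0 -0.5 0 0 0 0.25" --pt "0 0 -1 0 0 0 0.25" --pt "0 0 -1 0 0 0 0.25" --pt "0 0 -2 0 0 0 0.25" --pt "0 0 -2 0 0 0 0.25" --pt "0 0 -4 0 0 0 0.25" --pt "0 0 -4 0 0 0 0.25" --pt "0 0 -4 0 0 0 0.25" --pt "0 0 0 0 0 0 0.25" --pt "0 0 0 0 0 0 0.25"

```text
time: 18.0
tcp_pos: [0.4903, -0.2579, 0.2588]
ee_rot: [0.003, 0.61, 0.792, 0.0]
ft_force: [-0.3, 0.1, 0.4]
opening: 0.0212
grip_force: 0.0
```

```bash
python3 st.py
python3 - <<'E'
from h import *
c=wsnap(); save(c,'w9.png'); m=mask(c,172,6,140,60); P=depthpts(c,m); k=(abs(P[:,0]-.49)<.08)&(abs(P[:,1]+.257)<.08); P=P[k]; print('red',len(P),P.min(0),P.max(0))
m=mask(c,22,34,120,60); P=depthpts(c,m); R=P[(P[:,2]>.07)&(P[:,2]<.085)];(x,y),r=cv2.minEnclosingCircle(R[:,:2].astype(np.float32)*1000); print(x,y,r)
E
```

```text
18.0 [ 0.4903 -0.2579  0.2588] [-0.3282  0.0664  0.3793] [ 0.0384  0.0316 -0.0194] q6 -0.8392881095097103 0.021247335278945477
shift cm [0. 0. 0.] yaw_y 0.258 tilt z [ 0.0044 -0.0028 -1.    ] wz 0.0
red 712 [ 0.4774 -0.2349  0.0648] [ 0.5105 -0.2139  0.0931]
490.11541748046875 -257.7745056152344 46.10081481933594
```

View pics/w9.png

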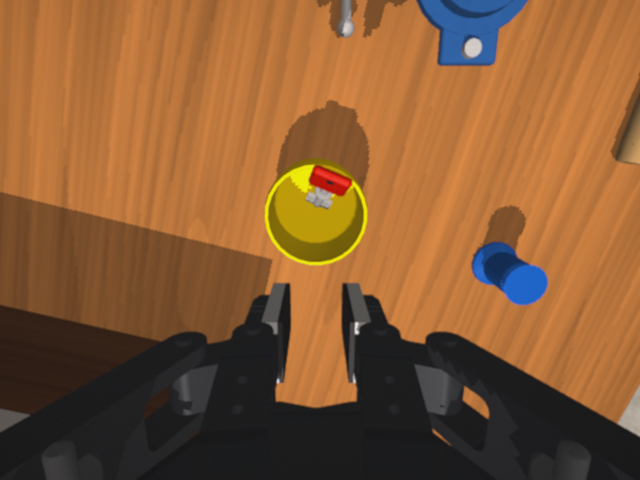

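The key is in the jar, with its head at (330,180) leaning on the wall. The jar is upright and unmoved, and the reel is undisturbed. The head's top still stands above the rim, so I'll wait a moment and see whether it has settled.

Call:
jog_arm --pt "0 0 0 0 0 0 0.25" --pt "0 0 0 0 0 0 0.25" --pt "0 0 0 0 0 0 0.25" --pt "0 0 0 0 0 0 0.25" --pt "0 0 0 0 0 0 0.25"

```text
time: 18.55
tcp_pos: [0.4895, -0.2575, 0.2557]
ee_rot: [-0.0, 0.61, 0.792, 0.0]
ft_force: [-0.0, -1.3, 0.9]
opening: 0.0214
grip_force: 0.0
```

Run:
```python
from h import *
c=wsnap(); pickle.dump(c,open('w10.pkl','wb')); m=mask(c,172,6,140,60); P=depthpts(c,m); k=(abs(P[:,0]-.49)<.08)&(abs(P[:,1]+.257)<.08); P=P[k]; print('red',len(P),np.percentile(P,2,0),np.percentile(P,98,0))
for a in np.arange(.06,.1,.006):
    Q=P[abs(P[:,2]-a-.003)<.003]
    if len(Q)>3: print(a,len(Q),Q.mean(0),Q.min(0),Q.max(0))
m=(hsv(c)[...,1]<60); A=depthpts(c,m); k=(np.hypot(A[:,0]-.49,A[:,1]+.2577)<.045)&(A[:,2]<.08); A=A[k]; print('steel',len(A),A.min(0),A.max(0)); Q=A[A[:,2]<.03]; print(Q.mean(0) if len(Q) else '')
s=Ttool(bot.read_state()); B=(np.c_[A,np.ones(len(A))]@np.linalg.inv(s).T)[:,:3]; 
for a in np.arange(.005,.07,.01):
    Q=A[abs(A[:,2]-a-.005)<.005]
    if len(Q): print('steel z',a,len(Q),Q.mean(0))
```

```text
red 718 [ 0.4785 -0.2339  0.067 ] [ 0.509  -0.2151  0.0925]
0.066 87 [ 0.4928 -0.2323  0.0692] [ 0.4782 -0.2352  0.066 ] [ 0.5094 -0.2287  0.0719]
0.07200000000000001 92 [ 0.4931 -0.2296  0.0751] [ 0.4776 -0.2328  0.072 ] [ 0.5087 -0.2262  0.078 ]
0.07800000000000001 97 [ 0.4928 -0.2267  0.0808] [ 0.4777 -0.2299  0.078 ] [ 0.5093 -0.2229  0.084 ]
0.08400000000000002 157 [ 0.4923 -0.2221  0.0877] [ 0.4778 -0.2273  0.084 ] [ 0.5094 -0.214   0.09  ]
0.09000000000000002 282 [ 0.4952 -0.2191  0.0912] [ 0.4781 -0.2242  0.09  ] [ 0.5107 -0.2141  0.0933]
steel 330 [ 0.4796 -0.2596  0.0092] [ 0.5045 -0.2357  0.0622]
[ 0.4916 -0.2524  0.022 ]
steel z 0.005 23 [ 0.4884 -0.2566  0.0131]
steel z 0.015 78 [ 0.4921 -0.2541  0.0201]
steel z 0.024999999999999998 91 [ 0.4919 -0.2493  0.0276]
steel z 0.034999999999999996 3 [ 0.4921 -0.2482  0.0358]
steel z 0.04499999999999999 114 [ 0.4924 -0.2409  0.0526]
steel z 0.054999999999999986 21 [ 0.4928 -0.2372  0.0585]
```

The key has settled. Its head centre is at z ≈ 0.074, below the rim and inside the wall, and its tip is on the floor. The arm is clear of everything, so I'm handing the job in.

```bash
python3 -c "
from rig import bot
print(bot.sign_off())"
```

```text
the job is handed in; nothing more can be done
None
```

The job is handed in at about 18.6 s: the red-headed key went fully home, turned clockwise to its stop, came back home and out, and now leans at rest in the standing jar, its head centre just below the rim and its top about 15 mm above it.

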